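# Snap the lid onto the vial tub and stack it on the closed tub

## Task

The vaccination session is over. Take the washed lid that leans on the cold packs, press it straight down onto the open tub of vials until it is fully home and the spring clips at both ends have snapped over it, then lift the tub by the handle of its lid and stack it squarely on the closed tub of the same kind, its foot down inside the rim on that lid. Keep the tub of vials upright and leave the closed tub and the two small bottles standing where they are.

Things in the scene. Friction and masses are not known exactly. Their poses are not given: they have to be found in the camera images.
- lid: grey lid, plate 150 x 102 x 5 mm with a handle, 70 g; origin centre of the plate's underside, x long, y wide, z out of the handle side; same turned half round. A 136 x 88 mm plug rim reaches 6 mm below, 2 mm play a side in the tub. Starts leaning on the cold packs, lower end on the mat, handle side up and roughly towards the robot, z tilted 33 degrees from vertical
- lid_grip (a point): centre of the lid's handle: a rounded bar 84 mm long (lid x), 14 mm thick (lid y), 15 mm high, on two short posts at its ends; 27.5 mm above the lid's origin along lid z, 22.5 mm above the plate's top face; the bar's top is 7.5 mm higher still
- tub: open off-white tub holding a small vial carton and a vial, loose, 0.18 to 0.34 kg; origin centre of its underside, x long, y wide, z up; same turned half round. Foot 132 x 84 mm, hollow 34 mm high inside (room for a handle below); rim 147 x 99 mm. Grey spring clips, 34 mm wide, stand at both ends outside the rim, 172 mm over all, tops 108 mm above the origin
- tub_mouth (a point): centre of the tub's rim plane, 80 mm above its origin. Lid home: lid origin here (hangs up to 1.5 mm higher when lifted), axes parallel. Clip noses reach 4.5 mm in over the lid's ends and are sloped on top: pushed down level, the lid meets them 15 mm above home, needs about 7 to 16 N in all, and they snap back over the plate in the last 1 to 2 mm. A snapped lid carries the tub
- clip_a (a joint): spring clip at the tub's +x end, rad: 0 upright at rest (also when snapped over the lid), grows as it is spread outward, about 0.12 when the lid passes
- clip_b (a joint): spring clip at the tub's -x end, same values
- closed_tub: tub of the same kind, full, closed with the same kind of lid, all one piece, 0.6 to 1 kg, loose on the desk; origin centre of its underside, axes as the tub's. Above the origin: lid's top face 85 mm, the ridge round its edge 91 mm, clip tops 108 mm, handle top 115 mm
- stack_seat (a point): centre of the top face of the closed tub's lid, 85 mm above its origin: where the centre of the other tub's underside comes to stand, long axes parallel (either way round). The ridge round it is 6 mm high, leaves the foot 2.5 mm play a side, and its inner face slopes out by 2.5 mm
- drying_mat: black ribbed rubber mat, 292 x 122 x 2 mm, fixed; x along its length, away from the robot; origin on its underside, 120 mm from its near end. From the origin to its far end lie two blue-white cold packs, 169 x 94 mm, one on the other, top 67 mm high; the lid leans on their near end, over the -x part
- amber_bottle: brown bottle with black cap, 46 mm diameter, 108 mm tall, standing loose among the things; origin centre of its underside
- dropper: small brown dropper bottle with black rubber top, 33 mm diameter, 102 mm tall, standing loose among the things; origin centre of its underside

How it is judged:
By the outcome, as a careful person would: the job done as asked, in the order asked, and still so for the second after the job is handed in, with the robot touching nothing.
It also fails if it takes over 51 s, if anything falls off the work surface, if the arm or the gripper's body presses on something with over 40 N, if the wrist force passes 120 N, or if a joint passes its speed limit or range.

## Robot

A 7-joint arm with a two-finger parallel gripper is mounted at the origin on a cart in front of the work surface, level with it; the furniture and walls round the work are solid. World frame = base frame: x ahead of the robot, y to its left, z up, the work surface at z = 0. Lengths are in m, angles in degrees, forces in N, time in s.
With the tool pointing down it reaches from about 0.425 to 0.95 m from the base axis. Payload 4.7 kg.
Tool frame: the origin (TCP) lies on the front face of the gripper's body, between the roots of the fingers; the fingertips stand 70 mm ahead of it and the grasp point (between the pads) lies 51 mm ahead of it; z points along the fingers, y is the direction in which the jaws open and shut (so a half turn about z gives the same grasp; the last joint's range is limited). The gripper opens to 87 mm and grips with 3 to 60 N. Pads are 19 mm wide; open, the fingers measure 117 mm over their backs; the gripper's body (75 mm by 190 mm) begins 51 mm behind the grasp point.
Start: joints at [63.604, 26.849, -2.785, 87.806, 1.381, 65.374, -4.715], TCP at [0.283, -0.613, 0.292] pointing down, gripper open.
Joint ranges: [-148.3, 148.3], [-19.14, 114.17], [-79.39, 73.82], [5.75, 140.21], [-59.74, 239.74], [12.07, 113.84], [-152.46, 152.46]. Speed limits (degrees/s): [147.25, 147.25, 180, 180, 180, 180, 180].

## Interface

Orientations are given as a 3x3 rotation matrix whose columns are the frame's x, y, z axes.
In Python, from workcell import arm gives the robot as it stands.
- The arm moves only by the shell command python3 -m creep 'ROWS' [FORCE]. ROWS is JSON, a list of rows, each an object of numbers: "x", "y", "z": the shift along the tool's x, y, z in mm; "twist": the turn about the tool's z in degrees; "fingers": the closure in counts, from 0 (fully open) to 255 (shut). A call has 1 to 8 rows; each row shifts and turns the pose as measured when the row begins, along the tool's axes as they then stand; what a row does not reach is not made up. A row lasts 1/8 s, in which the tool goes at most 62.5 mm and 10.7 degrees, less where a joint would pass 70% of its speed; a pose out of reach is approached as far as the arm can. A call with a gripper value outside its range is refused whole. The fingers move at their own pace and stop on an object; FORCE is the grip in N (left out, the last holds). Time passes only in rows, so rows that do not move let the fingers close. It gives the time, the measured TCP pose, the force and the opening at its end, in the units of the state.
- arm.state(): the state, without advancing time (a new reading comes with each control period).
- arm.get_image(name): name is "scene" or "top"; returns the picture (400x640x3 uint8, red, green, blue); there is no depth.
- arm.camera_params(name): a dict with "mtx" (3x3 intrinsics, pixels), "dist_coeffs" ([k1, k2, p1, p2, k3] as OpenCV has them; the pictures are not rectified), "camera_from_world" (4x4, takes a point from world to camera coordinates). Camera axes: x right, y down, z forward; pixel columns grow to the right and rows downward; lengths in m; the calibration is good to about 2 mm. A picture is of the moment at which its call begins. camera_params takes no time and is no camera call.
- arm.close_job(): hands the job in, once; it reports no verdict.
The state is a dict: "time": time; "joint_pos": joint angles; "qvel": joint speeds; "effort": joint torques, N m; "tcp_pos": TCP position; "tool_rot": TCP orientation; "force": force on the tool from outside, world axes, zero at the start; "torque": the same for the moment, N m; "opening": finger opening in m.
Only numpy, scipy, OpenCV 4.12 (cv2) and the standard library are available. Lean on these libraries where they do the work, as an engineer would, in place of code of your own. Each camera call takes 0.05 s, during which the arm holds its last target. There are 200 camera calls.

## Working session

There is one attempt and no reset: what is moved stays moved. The work goes in short steps, Python scripts to look and compute and a shell command to move; the robot and the scene stay as the last step left them, time stands still between calls to the robot, and variables do not carry over. Pictures are saved under pics/ and viewed, about 8 in all and at most 12, crops included, and the job is handed in when it is done.

```bash
mkdir -p pics
cat > h.py <<'E'
import numpy as np, cv2
from workcell import arm
def cam(n):
    p=arm.camera_params(n); return np.array(p["mtx"],float),np.array(p["dist_coeffs"],float),np.array(p["camera_from_world"],float)
def ray(n,uv):
    K,d,T=cam(n); q=cv2.undistortPoints(np.array(uv,float).reshape(-1,1,2),K,d).reshape(-1,2)
    R=T[:3,:3]; c=-R.T@T[:3,3]; v=np.c_[q,np.ones(len(q))]@R
    return c,v
def onz(n,uv,z):
    c,v=ray(n,uv); z=np.broadcast_to(np.asarray(z,float),(len(v),)); return c+v*((z-c[2])/v[:,2])[:,None]
def proj(n,P):
    K,d,T=cam(n); return cv2.projectPoints(np.array(P,float).reshape(-1,1,3),cv2.Rodrigues(T[:3,:3])[0],T[:3,3],K,d)[0].reshape(-1,2)
def tri(uva,uvb):
    (c1,v1),(c2,v2)=ray("scene",uva),ray("top",uvb); out=[]
    for a,b in zip(v1,v2):
        s=np.linalg.lstsq(np.c_[a,-b],c2-c1,rcond=None)[0]; p,q=c1+a*s[0],c2+b*s[1]; out.append(np.r_[(p+q)/2,np.linalg.norm(p-q)])
    return np.array(out)
def snap(n,f):
    im=arm.get_image(n)[:,:,::-1].copy(); cv2.imwrite(f"pics/{f}.png",im); return im
E
python3 - <<'E'
from h import *
snap("scene","s0");snap("top","t0")
s=arm.state();print(s["time"],s["tcp_pos"],np.round(s["tool_rot"],3),s["force"],s["opening"])
for n in("scene","top"):
    c,v=ray(n,[[320,200]]);print(n,c,v,cam(n)[0][0,0])
E
```

```text
0.1 [ 0.28235632 -0.6126762   0.29133862] [[ 0.908  0.419 -0.001]
 [ 0.419 -0.908  0.002]
 [-0.    -0.002 -1.   ]] [ 0.18135825  0.2681651  -0.89960283] 0.0874117140074941
scene [0.02411433 0.33218062 0.63773339] [[ 0.67509938 -0.3847492  -0.6296173 ]] 378.17397099632313
top [0.50974328 0.01896787 0.95131864] [[ 0.0691097  -0.00876187 -0.99783238]] 397.41072141812225
```

View pics/s0.png

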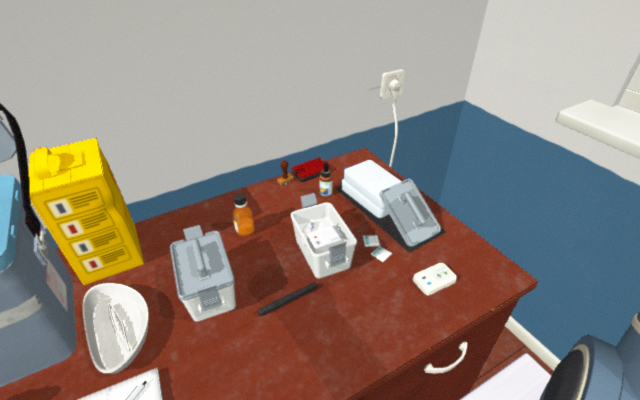

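View pics/t0.png

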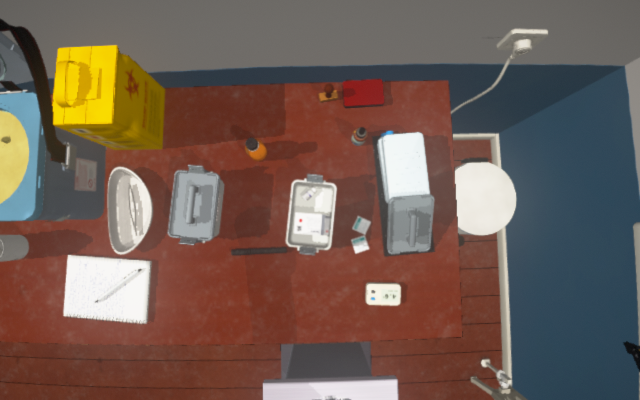

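The scene view shows the closed tub near (203,275), the open tub at (323,240) and the leaning lid at (412,212). The top view shows them at (196,205), (312,214) and (409,224), with the bottles at (256,149) and (360,136). I'll enlarge both for accurate corners.

Run:
```python
import cv2
a=cv2.imread("pics/t0.png")[125:265,160:445];b=cv2.imread("pics/s0.png")[150:325,165:450]
def big(im,u0,v0,f):
    o=cv2.resize(im,(800,int(im.shape[0]*800/im.shape[1])),interpolation=cv2.INTER_CUBIC);s=800/im.shape[1]
    for u in range(u0-u0%20+20,u0+im.shape[1],20):
        x=int((u-u0)*s);cv2.line(o,(x,0),(x,8),(0,255,255),1);cv2.putText(o,str(u),(x-10,20),0,.35,(0,255,255))
    for v in range(v0-v0%20+20,v0+im.shape[0],20):
        y=int((v-v0)*s);cv2.line(o,(0,y),(8,y),(0,255,255),1);cv2.putText(o,str(v),(10,y+4),0,.35,(0,255,255))
    cv2.imwrite(f,o)
big(a,160,125,"pics/t0c.png");big(b,165,150,"pics/s0c.png")
```

```text
(no output)
```

View pics/t0c.png

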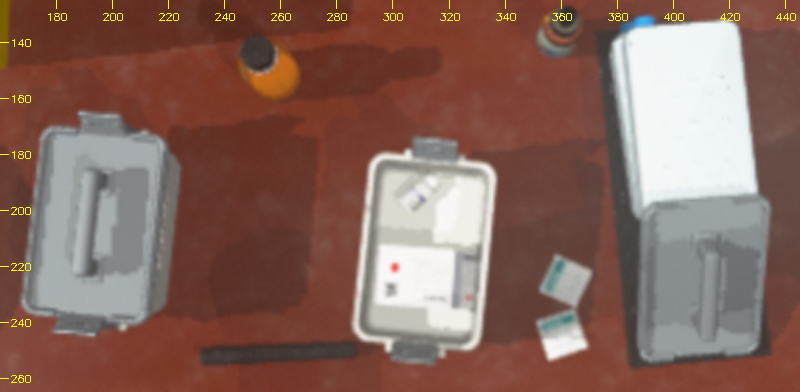

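View pics/s0c.png

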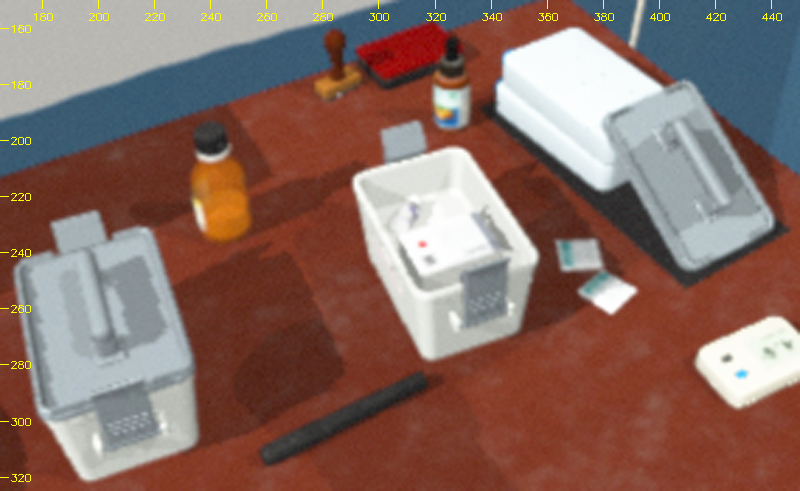

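The crops give clean corners. In the top view the open rim is at about (293,181), (336,184), (331,249), (287,245), with clips at (315,178) and (307.5,250). I read the lid's corners in both views. Next I compute poses.

Run:
```python
from h import *
np.set_printoptions(precision=4,suppress=True)
k=800/285
T=lambda *p:[(160+a/k,125+b/k) for a,b in p]
S=lambda *p:[(165+a/k,150+b/k) for a,b in p]
# lid corners UL UR LR LL, handle end top/bottom
L=tri(S((607,118),(690,84),(773,225),(687,268),(683,122),(728,203)),T((640,203),(768,197),(759,357),(638,361),(712,237),(709,341)))
print("lid corners+handle",L)
c=L[:4,:3].mean(0); x=(L[0]+L[1]-L[2]-L[3])[:3]; y=(L[0]+L[3]-L[1]-L[2])[:3]
print("c",c,"len",np.linalg.norm(x)/2,np.linalg.norm(y)/2,"tilt",np.degrees(np.arcsin(x[2]/np.linalg.norm(x))),"yaw",np.degrees(np.arctan2(x[1],x[0])),np.degrees(np.arctan2(-y[0],y[1])))
im=cv2.imread("pics/t0.png");hsv=cv2.cvtColor(im,cv2.COLOR_BGR2HSV)
m=((hsv[...,1]<75)&(hsv[...,2]>60)).astype(np.uint8)
m=cv2.morphologyEx(m,cv2.MORPH_OPEN,np.ones((3,3)))
n,lab,st,ce=cv2.connectedComponentsWithStats(m)
for i in range(1,n):
    if 1000<st[i,4]<9000:
        r=cv2.minAreaRect(np.argwhere(lab==i)[:,::-1].astype(np.float32));print(st[i],np.round(cv2.boxPoints(r),1).tolist())
def clips(name,a,b,rim,zr):
    P=onz("top",T(a,b),.108);R=onz("top",T(*rim),zr)
    print(name,"clips c",P.mean(0),"len",np.linalg.norm(P[0]-P[1]),"yaw",np.degrees(np.arctan2(*(P[0]-P[1])[[1,0]])))
    d=R[0]+R[1]-R[2]-R[3];w=R[0]+R[3]-R[1]-R[2]
    print("  rim c",R.mean(0),np.linalg.norm(d)/2,np.linalg.norm(w)/2,"yaw",np.degrees(np.arctan2(d[1],d[0])),np.degrees(np.arctan2(-w[0],w[1])))
clips("tub",(436,138),(414,363),[(371,153),(497,161),(483,350),(353,341)],.08)
clips("closed",(102,112),(78,335),[(40,127),(165,133),(149,322),(22,315)],.091)
print(onz("top",T((257,53),(567,20)),[.108,.102]))
```

```text
lid corners+handle [[ 0.5691 -0.1408  0.0866  0.0079]
 [ 0.5735 -0.2404  0.0823  0.0006]
 [ 0.4472 -0.2423  0.014   0.0095]
 [ 0.4453 -0.1422  0.0157  0.0028]
 [ 0.5406 -0.1991  0.0781  0.01  ]
 [ 0.4621 -0.1943  0.0494  0.0039]]
c [ 0.5088 -0.1914  0.0497] len 0.14316017756558763 0.09991116284762996 tilt 29.097943342686058 yaw 0.7642694299754424 1.8206786123263747
[   0   31   35   63 1384] [[-0.0, 31.0], [34.0, 31.0], [34.0, 93.0], [0.0, 93.0]]
[  36  128   70   93 5039] [[35.79999923706055, 219.5], [38.79999923706055, 127.4000015258789], [105.69999694824219, 129.60000610351562], [102.5999984741211, 221.6999969482422]]
[ 373  132   62  124 6300] [[371.79998779296875, 135.1999969482422], [427.20001220703125, 129.5], [439.6000061035156, 250.5], [384.20001220703125, 256.20001220703125]]
[ 167  165   57   80 3631] [[165.60000610351562, 241.60000610351562], [175.0, 161.89999389648438], [226.1999969482422, 168.0], [216.8000030517578, 247.60000610351562]]
[ 107  166   46   89 3166] [[107.0, 166.0], [152.0, 166.0], [152.0, 254.0], [107.0, 254.0]]
[ 285  174   52   81 3383] [[283.70001220703125, 252.0], [291.79998779296875, 171.5], [338.5, 176.10000610351562], [330.3999938964844, 256.6000061035156]]
[  63  254   89   70 5416] [[61.79999923706055, 317.0], [67.0, 253.1999969482422], [152.0, 260.1000061035156], [146.89999389648438, 323.8999938964844]]
[ 262  342  137   58 6166] [[262.0, 342.0], [398.0, 342.0], [398.0, 399.0], [262.0, 399.0]]
tub clips c [0.539  0.0305 0.108 ] len 0.17082024417014302 yaw -7.063943159478341
  rim c [0.5392 0.0302 0.08  ] 0.14767672955087 0.10020309287475579 yaw -6.336506252806578 -5.333926954846029
closed clips c [0.5661 0.286  0.108 ] len 0.17120248717770575 yaw -6.246066170302635
  rim c [0.5664 0.2884 0.091 ] 0.14740009354885136 0.10014861450957302 yaw -5.258333011414893 -4.331428179153803
[[ 0.6936  0.1561  0.108 ]
 [ 0.7145 -0.0842  0.102 ]]
```

```bash
cat > go.py <<'E'
# usage: go.py gx gy gz yaw  (grasp point target; prints needed tool shifts mm and twist deg)
import sys; from h import *
g=np.array([float(a) for a in sys.argv[1:4]]);yaw=float(sys.argv[4])
s=arm.state();R=np.array(s["tool_rot"]);p=np.array(s["tcp_pos"])+.051*R[:,2]
cur=np.degrees(np.arctan2(R[1,0],R[0,0]))
print("t",round(s["time"],2),"grasp",np.round(p,4),"yaw",round(cur,2),"tilt",np.round(R[:2,2],4),"open",round(s["opening"],4),"F",np.round(s["force"],1))
print("tool shift mm",np.round(R.T@(g-p)*1000,1),"twist",round((cur-yaw+90)%180-90,2))
E
python3 go.py .4995 -.193 .14 1
python3 -m creep '[{"x":46.7,"y":-36.5,"fingers":108},{"x":46.7,"y":-36.5},{"x":46.7,"y":-36.5},{"x":46.7,"y":-36.5},{"x":46.7,"y":-36.5},{"x":46.7,"y":-36.5},{"x":46.7,"y":-36.5},{"twist":8}]' 10
python3 go.py .4995 -.193 .14 1
```

```text
t 0.1 grasp [ 0.2823 -0.6126  0.2403] yaw 24.74 tilt [-0.0007  0.0015] open 0.0874 F [ 0.2  0.3 -0.9]
tool shift mm [ 372.9 -290.   100.8] twist 23.74
t 0.1 grasp [ 0.2823 -0.6126  0.2403] yaw 24.74 tilt [-0.0007  0.0015] open 0.0874 F [ 0.2  0.3 -0.9]
tool shift mm [ 372.9 -290.   100.8] twist 23.74invalid input
```

```bash
python3 -m creep '[{"x":46.7,"y":-36.5,"z":0,"twist":0,"fingers":108},{"x":46.7,"y":-36.5,"z":0,"twist":0,"fingers":108},{"x":46.7,"y":-36.5,"z":0,"twist":0,"fingers":108},{"x":46.7,"y":-36.5,"z":0,"twist":0,"fingers":108}]' 10
python3 go.py .4995 -.193 .14 1
```

```text
time: 0.6
tcp_pos: [0.39, -0.4009, 0.2884]
tool_rot: [[0.913, 0.408, -0.004], [0.408, -0.913, 0.002], [-0.003, -0.004, -1.0]]
force: [1.9, 0.1, -0.6]
opening: 0.0558
t 0.6 grasp [ 0.3897 -0.4008  0.2374] yaw 24.1 tilt [-0.0043  0.002 ] open 0.0558 F [ 1.9  0.1 -0.6]
tool shift mm [ 185.3 -144.5   97.4] twist 23.1
```

```bash
python3 -m creep '[{"x":46,"y":-36,"z":0,"twist":0,"fingers":108},{"x":46,"y":-36,"z":0,"twist":0,"fingers":108},{"x":46,"y":-36,"z":0,"twist":0,"fingers":108},{"x":46,"y":-36,"z":0,"twist":0,"fingers":108},{"x":0,"y":0,"z":30,"twist":8,"fingers":108},{"x":0,"y":0,"z":30,"twist":8,"fingers":108},{"x":0,"y":0,"z":25,"twist":8,"fingers":108},{"x":0,"y":0,"z":0,"twist":0,"fingers":108}]' 10 | head -1
python3 go.py .4995 -.193 .068 1
```

```text
time: 1.6
t 1.6 grasp [ 0.5028 -0.1788  0.1492] yaw 0.12 tilt [-0.0045  0.0047] open 0.0499 F [-0.2  0.1  0. ]
tool shift mm [-2.9 14.6 81.1] twist -0.88
```

Run:
```python
from h import *
a=snap("top","t1")[150:280,340:480];b=snap("scene","s1")[140:270,345:485]
cv2.imwrite("pics/c1.png",np.hstack([cv2.resize(i,(400,371),interpolation=cv2.INTER_CUBIC) for i in(a,b)]))
```

```text
(no output)
```

View pics/c1.png

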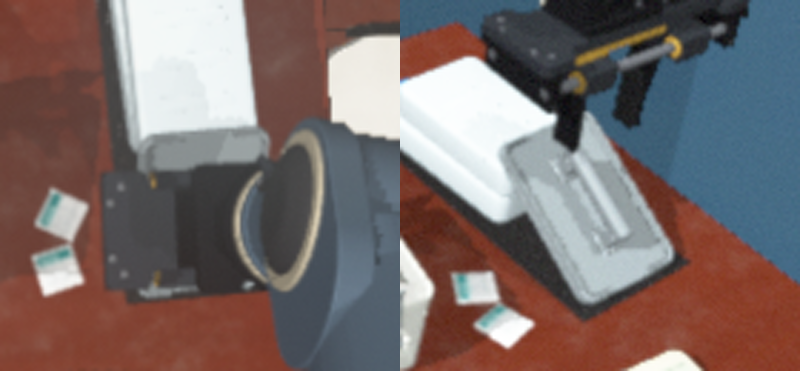

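The open fingers hang astride the bar in the scene view (bar at about (600,200) in the right half). Now I shift sideways and go down.

```bash
python3 -m creep '[{"x":-3,"y":15,"z":0,"twist":0,"fingers":108},{"x":0,"y":0,"z":30,"twist":0,"fingers":108},{"x":0,"y":0,"z":25,"twist":0,"fingers":108},{"x":0,"y":0,"z":12,"twist":0,"fingers":108},{"x":0,"y":0,"z":0,"twist":0,"fingers":108}]' 10
python3 go.py .4995 -.193 .068 1
```

```text
time: 2.33
tcp_pos: [0.5043, -0.2017, 0.1398]
tool_rot: [[1.0, 0.002, 0.012], [0.002, -1.0, -0.003], [0.012, 0.003, -1.0]]
force: [0.2, 0.7, -0.2]
opening: 0.0502
t 2.33 grasp [ 0.5049 -0.2019  0.0888] yaw 0.1 tilt [ 0.0119 -0.0027] open 0.0502 F [ 0.2  0.7 -0.2]
tool shift mm [-5.7 -9.  20.7] twist -0.9
```

```bash
python3 -m creep '[{"x":-5,"y":-8,"z":8,"twist":0,"fingers":108},{"x":0,"y":0,"z":10,"twist":0,"fingers":108},{"x":0,"y":0,"z":0,"twist":0,"fingers":108},{"x":0,"y":0,"z":0,"twist":0,"fingers":108}]' 10 | head -1
python3 go.py .4995 -.193 .068 1
```

```text
time: 2.82
t 2.83 grasp [ 0.5012 -0.1939  0.0717] yaw 0.14 tilt [ 0.0157 -0.004 ] open 0.0504 F [0.1 0.4 0.4]
tool shift mm [-1.8 -0.9  3.6] twist -0.86
```

```bash
python3 -m creep '[{"x":-1.5,"y":-1,"z":3,"twist":0,"fingers":108},{"x":0,"y":0,"z":0,"twist":0,"fingers":230},{"x":0,"y":0,"z":0,"twist":0,"fingers":230},{"x":0,"y":0,"z":0,"twist":0,"fingers":230},{"x":0,"y":0,"z":0,"twist":0,"fingers":230}]' 20 | head -1
python3 go.py .4995 -.193 .068 1
python3 -m creep '[{"x":0,"y":0,"z":-10,"twist":0,"fingers":230},{"x":0,"y":0,"z":-20,"twist":0,"fingers":230},{"x":0,"y":0,"z":-35,"twist":0,"fingers":230},{"x":0,"y":0,"z":-35,"twist":0,"fingers":230},{"x":0,"y":0,"z":-20,"twist":0,"fingers":230},{"x":0,"y":0,"z":0,"twist":0,"fingers":230}]' 20 | head -1
python3 go.py .539 .0303 .19 -6.3
python3 - <<'E'
from h import *
b=snap("scene","s2")[90:290,260:500]
cv2.imwrite("pics/c2.png",cv2.resize(b,(720,600),interpolation=cv2.INTER_CUBIC))
E
```

```text
time: 3.45
t 3.45 grasp [ 0.5002 -0.1931  0.069 ] yaw 0.13 tilt [ 0.0168 -0.0044] open 0.0182 F [-0.1  0.1  0.6]
tool shift mm [-0.7 -0.1  1. ] twist -0.87
time: 4.2
t 4.2 grasp [ 0.4977 -0.1924  0.195 ] yaw 0.14 tilt [ 0.0173 -0.0047] open 0.0138 F [-0.5 -0.1 -0.3]
tool shift mm [  41.7 -222.6    4.7] twist 6.44
```

View pics/c2.png

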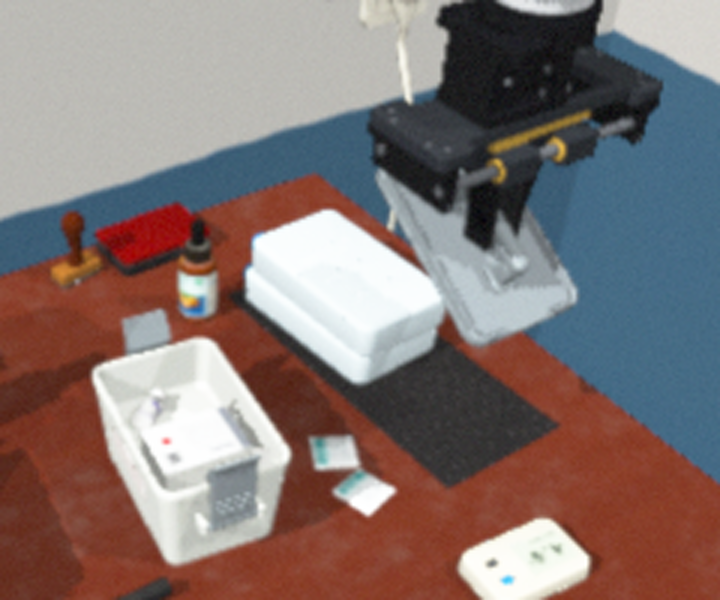

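The lid is held at its 33° tilt. I'll lower it on the free near half of the mat so it flattens, then release, look and regrip it level.

```bash
python3 -m creep '[{"x":-12,"y":0,"z":30,"twist":0,"fingers":230},{"x":-8,"y":0,"z":40,"twist":0,"fingers":230},{"x":0,"y":0,"z":25,"twist":0,"fingers":230},{"x":0,"y":0,"z":0,"twist":0,"fingers":230}]' 10 | head -1
python3 go.py .476 -.193 .039 0
python3 -m creep '[{"x":0,"y":0,"z":12,"twist":0,"fingers":230},{"x":0,"y":0,"z":12,"twist":0,"fingers":230},{"x":0,"y":0,"z":0,"twist":0,"fingers":230}]' 8 | tail -2
python3 go.py .476 -.193 .039 0
```

```text
time: 4.75
t 4.75 grasp [ 0.4755 -0.1918  0.0931] yaw 0.16 tilt [ 0.0101 -0.0021] open 0.0143 F [-0.2 -0.4 -0.3]
tool shift mm [-0.   1.  54.1] twist 0.16
force: [-0.2, 0.4, -0.6]
opening: 0.0136
t 5.12 grasp [ 0.477  -0.1922  0.0687] yaw 0.17 tilt [ 0.0123 -0.0028] open 0.0136 F [-0.2  0.4 -0.6]
tool shift mm [-1.3  0.8 29.7] twist 0.17
```

```bash
python3 -m creep '[{"x":0,"y":0,"z":10,"twist":0,"fingers":230},{"x":0,"y":0,"z":10,"twist":0,"fingers":230},{"x":0,"y":0,"z":6,"twist":0,"fingers":230},{"x":0,"y":0,"z":0,"twist":0,"fingers":230}]' 8 | tail -2
python3 go.py .476 -.193 .039 0
```

```text
force: [0.7, -0.4, -1.5]
opening: 0.0139
t 5.62 grasp [ 0.482  -0.1931  0.0578] yaw 0.17 tilt [ 0.0194 -0.0081] open 0.0139 F [ 0.7 -0.4 -1.5]
tool shift mm [-6.4 -0.3 18.7] twist 0.17
```

Run:
```python
from h import *
b=snap("scene","s3")[130:280,320:500]
cv2.imwrite("pics/c3.png",cv2.resize(b,(720,600),interpolation=cv2.INTER_CUBIC))
s=arm.state();print(s["time"],s["force"],s["torque"],s["tcp_pos"],s["joint_pos"])
```

```text
5.675 [-1.18300845 -0.17743493  1.20845014] [0.07944587 0.28673371 0.07455232] [ 0.48167453 -0.19291659  0.1086816 ] [ 24.13906699  26.37427676  -8.78459876 118.46437989   7.13274404
  34.33441655 -79.38895596]
```

View pics/c3.png

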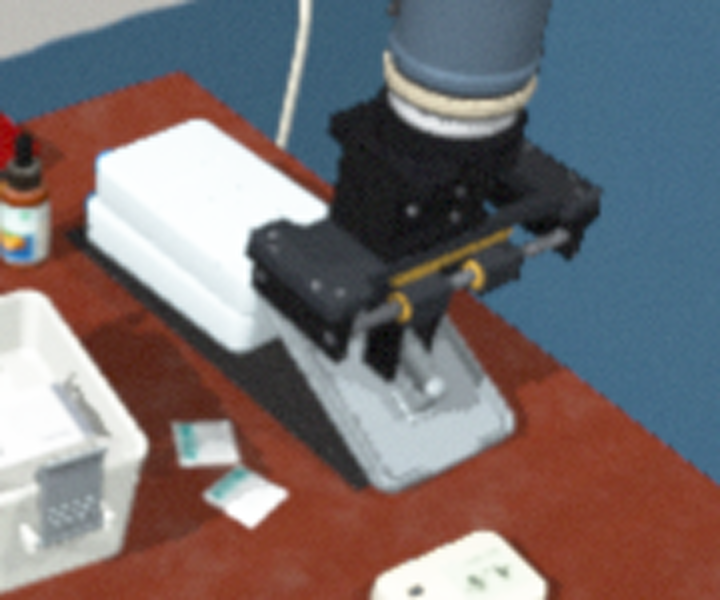

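The lid's low end rests on the desk just off the mat and its upper end is close to the packs. I back off toward the robot and continue down with a lighter grip.

```bash
python3 -m creep '[{"x":-10,"y":0,"z":-4,"twist":0,"fingers":230},{"x":-8,"y":0,"z":0,"twist":0,"fingers":230},{"x":0,"y":0,"z":0,"twist":0,"fingers":230}]' 4 | tail -2
python3 go.py .470 -.193 .039 0
python3 -m creep '[{"x":0,"y":0,"z":8,"twist":0,"fingers":230},{"x":0,"y":0,"z":8,"twist":0,"fingers":230},{"x":0,"y":0,"z":0,"twist":0,"fingers":230}]' 4 | tail -2
python3 go.py .470 -.193 .039 0
```

```text
force: [-0.5, -0.4, -0.6]
opening: 0.0142
t 6.05 grasp [ 0.4629 -0.1935  0.0609] yaw 0.14 tilt [ 0.0206 -0.0084] open 0.0142 F [-0.5 -0.4 -0.6]
tool shift mm [ 6.7 -0.6 22. ] twist 0.14
force: [-0.1, -0.3, -0.5]
opening: 0.014
t 6.42 grasp [ 0.4644 -0.1937  0.0433] yaw 0.14 tilt [ 0.0219 -0.0082] open 0.014 F [-0.1 -0.3 -0.5]
tool shift mm [ 5.5 -0.7  4.4] twist 0.14
```

```bash
python3 -m creep '[{"x":0,"y":0,"z":5,"twist":0,"fingers":230},{"x":0,"y":0,"z":0,"twist":0,"fingers":230},{"x":0,"y":0,"z":0,"twist":0,"fingers":110},{"x":0,"y":0,"z":0,"twist":0,"fingers":110},{"x":0,"y":0,"z":-30,"twist":0,"fingers":110},{"x":0,"y":0,"z":-50,"twist":0,"fingers":110},{"x":0,"y":50,"z":-20,"twist":0,"fingers":110},{"x":0,"y":60,"z":0,"twist":0,"fingers":110}]' 4 | tail -2
python3 -m creep '[{"x":0,"y":60,"z":0,"twist":0,"fingers":110},{"x":0,"y":60,"z":0,"twist":0,"fingers":110},{"x":0,"y":0,"z":0,"twist":0,"fingers":110}]' 4 | tail -2
python3 go.py .470 -.193 .039 0
python3 - <<'E'
from h import *
a=snap("top","t4")[165:285,360:480];b=snap("scene","s4")[140:280,340:480]
cv2.imwrite("pics/c4.png",np.hstack([cv2.resize(i,(400,400),interpolation=cv2.INTER_CUBIC) for i in(a,b)]))
E
```

```text
force: [1.9, -0.7, -0.6]
opening: 0.0489
force: [0.0, 0.0, -0.0]
opening: 0.0493
t 7.8 grasp [ 0.4642 -0.4294  0.1448] yaw 0.44 tilt [ 0.0238 -0.0117] open 0.0493 F [ 0.  0. -0.]
tool shift mm [   5.1 -237.5  103.2] twist 0.44
```

View pics/c4.png

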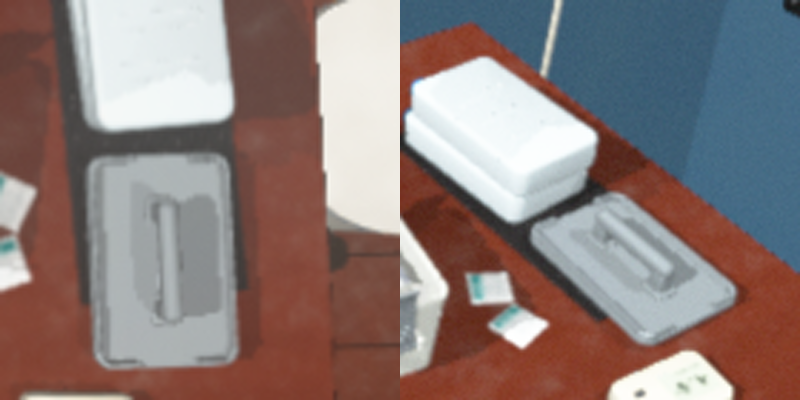

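The lid now lies flat on the mat. In the top half of the crop its corners are at about (88,156), (232,152), (237,363), (97,368), with the bar from (163,200) to (173,322).

```bash
python3 - <<'E'
from h import *
np.set_printoptions(precision=4,suppress=True)
im=cv2.imread("pics/t4.png");hsv=cv2.cvtColor(im,cv2.COLOR_BGR2HSV)
m=((hsv[...,1]<75)&(hsv[...,2]>75)).astype(np.uint8);m[:207]=0;m[280:]=0;m[:,:382]=0;m[:,435:]=0
n,lab,st,ce=cv2.connectedComponentsWithStats(m);i=1+st[1:,4].argmax()
r=cv2.boxPoints(cv2.minAreaRect(np.argwhere(lab==i)[:,::-1].astype(np.float32)));print(st[i],r.tolist())
k=400/120;T=lambda p:[(360+a/k,165+b/k) for a,b in p]
for R in (onz("top",T([(88,156),(232,152),(237,363),(97,368)]),.019),onz("top",r,.017)):
    e=[R[(j+1)%4]-R[j] for j in range(4)];print("c",R.mean(0),[round(float(np.linalg.norm(v)),4) for v in e],[round(float(np.degrees(np.arctan2(v[1],v[0]))),2) for v in e])
H=onz("top",T([(164,200),(173,322)]),.043);print("bar",H,H.mean(0),"yaw",np.degrees(np.arctan2(*(H[0]-H[1])[[1,0]])))
E
python3 go.py .462 -.195 .10 2
```

```text
[ 383  207   49   69 2954] [[382.6092529296875, 207.9661407470703], [430.18463134765625, 205.3230743408203], [433.97540283203125, 273.55694580078125], [386.4000244140625, 276.20001220703125]]
c [ 0.4681 -0.1954  0.019 ] [0.1029, 0.1482, 0.0991, 0.1482] [-90.09, 178.72, 89.94, 0.22]
c [ 0.4731 -0.1943  0.017 ] [0.1139, 0.1604, 0.1126, 0.1595] [-88.49, -179.46, 91.05, 1.0]
bar [[ 0.5097 -0.1917  0.043 ]
 [ 0.4263 -0.1943  0.043 ]] [ 0.468 -0.193  0.043] yaw 1.8219255611893501
t 7.9 grasp [ 0.4659 -0.4234  0.1445] yaw 0.83 tilt [ 0.0237 -0.0073] open 0.0493 F [0.1 1.5 0.2]
tool shift mm [  -1.7 -228.7   42.7] twist -1.17
```

```bash
python3 -m creep '[{"x":0,"y":-57,"z":0,"twist":0,"fingers":110},{"x":0,"y":-57,"z":0,"twist":0,"fingers":110},{"x":0,"y":-57,"z":0,"twist":0,"fingers":110},{"x":0,"y":-55,"z":0,"twist":0,"fingers":110},{"x":0,"y":0,"z":25,"twist":0,"fingers":110},{"x":0,"y":0,"z":0,"twist":0,"fingers":110}]' 4 | head -1
python3 go.py .468 -.194 .038 0.7
```

```text
time: 8.65
t 8.65 grasp [ 0.4623 -0.1781  0.1182] yaw 1.89 tilt [ 0.0251 -0.0033] open 0.0497 F [-0.8 -0.1  0.2]
tool shift mm [ 3.1 15.7 80.3] twist 1.19
```

```bash
python3 -m creep '[{"x":3,"y":13,"z":25,"twist":1,"fingers":110},{"x":0,"y":0,"z":25,"twist":0,"fingers":110},{"x":0,"y":0,"z":0,"twist":0,"fingers":110},{"x":0,"y":0,"z":0,"twist":0,"fingers":110}]' 4 | head -1
python3 go.py .468 -.194 .038 0.7
```

```text
time: 9.15
t 9.15 grasp [ 0.4695 -0.19    0.0714] yaw 1.05 tilt [ 0.0309 -0.0045] open 0.0492 F [0.3 0.4 0.2]
tool shift mm [-2.6  3.8 33.4] twist 0.35
```

```bash
python3 -m creep '[{"x":-3,"y":4,"z":15,"twist":0,"fingers":110},{"x":0,"y":0,"z":15,"twist":0,"fingers":110},{"x":0,"y":0,"z":0,"twist":0,"fingers":110}]' 4 | head -1
python3 go.py .468 -.194 .038 0.7
```

```text
time: 9.52
t 9.53 grasp [ 0.4681 -0.195   0.0412] yaw 1.03 tilt [ 0.0336 -0.0056] open 0.0499 F [ 0.3  0.1 -0.1]
tool shift mm [-0.2 -1.   3.2] twist 0.33
```

```bash
python3 -m creep '[{"x":0,"y":-1,"z":3,"twist":0,"fingers":110},{"x":0,"y":0,"z":0,"twist":0,"fingers":235},{"x":0,"y":0,"z":0,"twist":0,"fingers":235},{"x":0,"y":0,"z":0,"twist":0,"fingers":235},{"x":0,"y":0,"z":0,"twist":0,"fingers":235},{"x":0,"y":0,"z":0,"twist":0,"fingers":235}]' 50 | tail -2
python3 go.py .468 -.194 .038 0.7
python3 -m creep '[{"x":0,"y":0,"z":-20,"twist":0,"fingers":235},{"x":0,"y":0,"z":-40,"twist":0,"fingers":235},{"x":0,"y":0,"z":-50,"twist":0,"fingers":235},{"x":0,"y":0,"z":-35,"twist":0,"fingers":235},{"x":0,"y":0,"z":0,"twist":0,"fingers":235}]' 50 | tail -2
python3 go.py .539 .0303 .18 -6.3
```

```text
force: [1.3, -0.0, -0.3]
opening: 0.0138
t 10.28 grasp [ 0.4688 -0.1939  0.0385] yaw 1.05 tilt [ 0.0347 -0.0059] open 0.0138 F [ 1.3 -0.  -0.3]
tool shift mm [-0.8  0.1  0.5] twist 0.35
force: [-0.1, -0.2, -1.0]
opening: 0.0138
t 10.9 grasp [ 0.4628 -0.1928  0.1867] yaw 1.05 tilt [ 0.032 -0.005] open 0.0138 F [-0.1 -0.2 -1. ]
tool shift mm [  80.1 -221.7    8.1] twist 7.35
```

```bash
python3 -m creep '[{"x":19,"y":-53,"z":0,"twist":0,"fingers":235},{"x":19,"y":-53,"z":0,"twist":0,"fingers":235},{"x":19,"y":-53,"z":0,"twist":0,"fingers":235},{"x":18,"y":-45,"z":0,"twist":0,"fingers":235},{"x":0,"y":0,"z":0,"twist":3.6,"fingers":235},{"x":0,"y":0,"z":0,"twist":3.6,"fingers":235},{"x":0,"y":0,"z":0,"twist":0,"fingers":235}]' 50 | head -1
python3 go.py .539 .0303 .16 -6.3
```

```text
time: 11.78
t 11.78 grasp [0.5312 0.0183 0.1779] yaw -6.44 tilt [ 0.0168 -0.0046] open 0.0138 F [-0.   1.1 -0.6]
tool shift mm [  6.1 -12.9  18. ] twist -0.14
```

```bash
python3 -m creep '[{"x":5,"y":-10,"z":8,"twist":0,"fingers":235},{"x":0,"y":0,"z":15,"twist":0,"fingers":235},{"x":0,"y":0,"z":0,"twist":0,"fingers":235},{"x":0,"y":0,"z":0,"twist":0,"fingers":235}]' 50 | head -1
python3 go.py .539 .0303 .148 -6.3
```

```text
time: 12.28
t 12.28 grasp [0.5368 0.0274 0.1511] yaw -6.39 tilt [ 0.0127 -0.0048] open 0.0137 F [ 0.9  0.1 -0.6]
tool shift mm [ 1.8 -3.1  3.1] twist -0.09
```

```bash
python3 -m creep '[{"x":2,"y":-3,"z":2,"twist":0,"fingers":235},{"x":0,"y":0,"z":0,"twist":0,"fingers":235},{"x":0,"y":0,"z":0,"twist":0,"fingers":235}]' 50 | head -1
python3 go.py .539 .0303 .148 -6.3
python3 - <<'E'
from h import *
a=snap("top","t5")[155:275,260:380];b=snap("scene","s5")[150:290,255:395]
cv2.imwrite("pics/c5.png",np.hstack([cv2.resize(i,(400,400),interpolation=cv2.INTER_CUBIC) for i in(a,b)]))
E
```

```text
time: 12.65
t 12.65 grasp [0.5397 0.03   0.1497] yaw -6.42 tilt [ 0.014  -0.0049] open 0.0134 F [-0.4  0.1 -1. ]
tool shift mm [-0.7 -0.2  1.6] twist -0.12
```

View pics/c5.png

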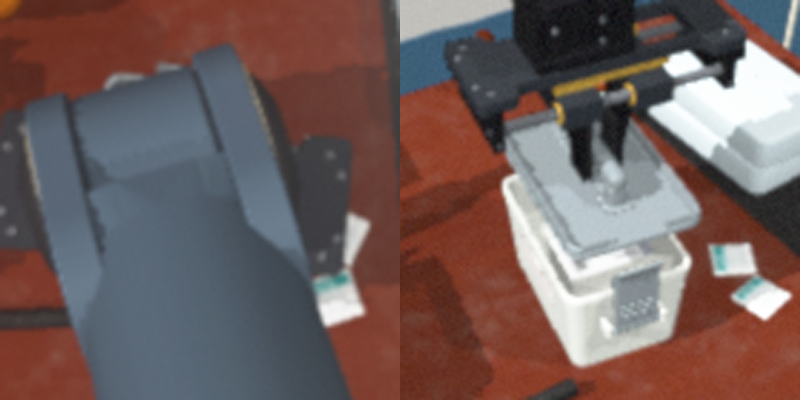

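The lid hangs over the tub and looks level. In the scene half its near corners are at about (575,255) and (698,220), above the rim's at (573,298) and (690,262). I check these against the predictions.

Run:
```python
from h import *
np.set_printoptions(precision=1,suppress=True)
def box(c,yaw,l,w,z,dz=0):
    a=np.radians(yaw);u=np.array([np.cos(a),np.sin(a),0]);v=np.array([-np.sin(a),np.cos(a),0])
    return [np.array([c[0],c[1],z])+sx*l/2*u+sy*w/2*v+np.array([0,0,dz*sx]) for sx,sy in((-1,1),(-1,-1),(1,-1),(1,1))]
crop=lambda P:(proj("scene",P)-[255,150])*400/140+[400,0]
print("lid ridge top NL NR FR FL",crop(box((.539,.030),-6.9,.150,.102,.130)).tolist())
print("tub rim",crop(box((.539,.0303),-6.3,.147,.099,.08)).tolist())
print("clip near top/far top",crop([[.539-.085*np.cos(.11),.0303+.085*np.sin(.11),.108],[.539+.085*np.cos(.11),.0303-.085*np.sin(.11),.108]]).tolist())
```

```text
lid ridge top NL NR FR FL [[571.1579921201728, 255.82088176803273], [707.9057358061627, 213.87071197049497], [617.6706413390177, 95.22635353191308], [495.61766457585884, 127.45218987215098]]
tub rim [[574.4545410854041, 305.44974973951605], [700.887476883395, 263.6559819733718], [614.6600714928082, 145.95660409612006], [500.8522431892113, 178.57118277878573]]
clip near top/far top [[647.224775881355, 266.9083998435505], [552.3054785639954, 126.49737873337415]]
```

```bash
python3 -m creep '[{"x":-0.5,"y":0,"z":12,"twist":0,"fingers":235},{"x":0,"y":0,"z":9,"twist":0,"fingers":235},{"x":0,"y":0,"z":0,"twist":0,"fingers":235}]' 60 | tail -2
python3 go.py .539 .0303 .1105 -6.3
python3 -m creep '[{"x":0,"y":0,"z":5,"twist":0,"fingers":235},{"x":0,"y":0,"z":5,"twist":0,"fingers":235},{"x":0,"y":0,"z":0,"twist":0,"fingers":235}]' 60 | tail -2
python3 go.py .539 .0303 .1105 -6.3
```

```text
force: [0.1, 0.5, -1.0]
opening: 0.0135
t 13.12 grasp [0.5391 0.0298 0.1269] yaw -6.42 tilt [ 0.0133 -0.0051] open 0.0135 F [ 0.1  0.5 -1. ]
tool shift mm [-0.3 -0.6 16.4] twist -0.12
force: [-2.1, 0.1, 0.8]
opening: 0.0133
t 13.5 grasp [0.5432 0.03   0.1203] yaw -6.46 tilt [ 0.0224 -0.0049] open 0.0133 F [-2.1  0.1  0.8]
tool shift mm [-4.4  0.2  9.7] twist -0.16
```

```bash
python3 -m creep '[{"x":-4,"y":0,"z":4,"twist":0,"fingers":235}]' 60 | tail -5
python3 -m creep '[{"x":-2,"y":0,"z":9,"twist":0,"fingers":235}]' 60 | tail -5
python3 -m creep '[{"x":-2,"y":0,"z":9,"twist":0,"fingers":235}]' 60 | tail -5
python3 go.py .539 .0303 .1105 -6.3
```

```text
time: 13.62
tcp_pos: [0.5403, 0.0306, 0.1694]
tool_rot: [[0.993, -0.113, 0.028], [-0.113, -0.994, -0.005], [0.029, 0.002, -1.0]]
force: [-1.2, -1.6, 19.9]
opening: 0.0134
time: 13.75
tcp_pos: [0.5397, 0.031, 0.1621]
tool_rot: [[0.993, -0.113, 0.032], [-0.113, -0.994, -0.005], [0.033, 0.001, -0.999]]
force: [-0.0, -0.2, 6.8]
opening: 0.0136
time: 13.88
tcp_pos: [0.5404, 0.0311, 0.1602]
tool_rot: [[0.993, -0.114, 0.037], [-0.114, -0.993, -0.007], [0.037, 0.003, -0.999]]
force: [-24.9, -5.6, 85.9]
opening: 0.0135
t 13.88 grasp [0.5422 0.0308 0.1092] yaw -6.56 tilt [ 0.0367 -0.0071] open 0.0135 F [-24.9  -5.6  85.9]
tool shift mm [-3.1  0.8 -1.4] twist -0.26
```

The hard stop came at grasp z 0.109, which is home height. I relax the press and look.

```bash
python3 -m creep '[{"x":0,"y":0,"z":-1,"twist":0,"fingers":235},{"x":0,"y":0,"z":0,"twist":0,"fingers":235}]' 60 | tail -2
python3 go.py .539 .0303 .1105 -6.3
python3 - <<'E'
from h import *
b=snap("scene","s6")[155:285,265:395]
cv2.imwrite("pics/c6.png",cv2.resize(b,(600,600),interpolation=cv2.INTER_CUBIC))
E
```

```text
force: [-0.0, -0.5, -4.2]
opening: 0.0134
t 14.12 grasp [0.5421 0.0308 0.1116] yaw -6.56 tilt [ 0.0385 -0.0074] open 0.0134 F [-0.  -0.5 -4.2]
tool shift mm [-3.   0.9  1. ] twist -0.26
```

View pics/c6.png

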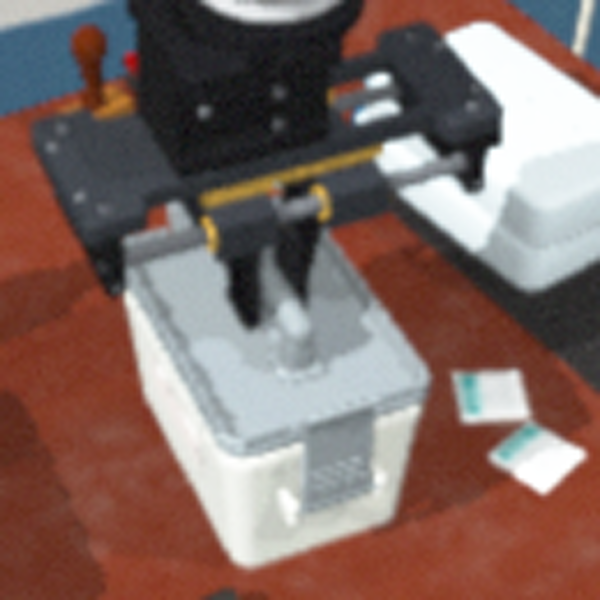

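The lid is flush on the rim and the near clip stands upright over its end at (340,460). The upward pull already reads −4 N, so the clips seem to hold. I lift a little to test.

```bash
python3 -m creep '[{"x":0,"y":0,"z":-6,"twist":0,"fingers":235},{"x":0,"y":0,"z":-10,"twist":0,"fingers":235},{"x":0,"y":0,"z":0,"twist":0,"fingers":235},{"x":0,"y":0,"z":0,"twist":0,"fingers":235}]' 60 | tail -2
python3 go.py .539 .0303 .1105 -6.3
python3 - <<'E'
from h import *
a=snap("scene","s7")
E
```

```text
force: [0.1, -0.1, -4.5]
opening: 0.0137
t 14.68 grasp [0.5392 0.0306 0.1254] yaw -6.55 tilt [ 0.0319 -0.0076] open 0.0137 F [ 0.1 -0.1 -4.5]
tool shift mm [-0.7  0.3 14.9] twist -0.25
```

It carries: −4.5 N with lid and tub. I lift well clear and refine the closed tub's position from the first pictures, now including the handle and the scene view.

```bash
python3 -m creep '[{"x":0,"y":0,"z":-25,"twist":0,"fingers":235},{"x":0,"y":0,"z":-35,"twist":0,"fingers":235},{"x":0,"y":0,"z":-40,"twist":0,"fingers":235},{"x":0,"y":0,"z":-30,"twist":0,"fingers":235},{"x":0,"y":0,"z":0,"twist":0,"fingers":235}]' 60 | tail -2
python3 - <<'E'
from h import *
np.set_printoptions(precision=4,suppress=True)
k=800/285
T=lambda *p:[(160+a/k,125+b/k) for a,b in p]
S=lambda *p:[(165+a/k,150+b/k) for a,b in p]
H=onz("top",T((92,169),(85,276)),.113);print("handle top",H.mean(0),np.linalg.norm(H[0]-H[1]),np.degrees(np.arctan2(*(H[0]-H[1])[[1,0]])))
s,t=S((14,264),(152,228),(194,366),(42,418)),T((40,127),(165,133),(149,322),(22,315))
R=onz("scene",s,.091);print("scene rim",R.mean(0),np.linalg.norm(R[0]-R[3]),np.linalg.norm(R[0]-R[1]));print(tri(s,t),tri(s,t).mean(0))
# same for the open tub as reference
s=S((352,183),(462,147),(540,257),(425,296));R=onz("scene",s,.08);print("open scene rim",R.mean(0),np.linalg.norm(R[0]-R[3]),np.linalg.norm(R[0]-R[1]))
E
python3 go.py .5663 .2875 .26 -5.5
```

```text
force: [0.5, -0.3, -4.8]
opening: 0.0136
handle top [0.5661 0.2854 0.113 ] 0.08139594312071584 -3.7891264465632033
scene rim [0.5639 0.2903 0.091 ] 0.14637913111500886 0.0998588738807751
[[0.6437 0.3315 0.0902 0.0006]
 [0.6364 0.2322 0.0843 0.0026]
 [0.4901 0.2481 0.0872 0.0041]
 [0.497  0.3464 0.0902 0.0019]] [0.5668 0.2896 0.088  0.0023]
open scene rim [0.538  0.0325 0.08  ] 0.13507295198952843 0.09897048638614811
t 15.35 grasp [0.534  0.0315 0.2569] yaw -6.53 tilt [ 0.0279 -0.0078] open 0.0136 F [ 0.5 -0.3 -4.8]
tool shift mm [   3.1 -258.    -4.2] twist -1.03
```

```bash
python3 -m creep '[{"x":0,"y":-30,"z":-3,"twist":0,"fingers":235},{"x":1,"y":-45,"z":-2,"twist":0,"fingers":235},{"x":1,"y":-50,"z":-2,"twist":0,"fingers":235},{"x":1,"y":-50,"z":-2,"twist":0,"fingers":235},{"x":0,"y":-35,"z":-2,"twist":-1,"fingers":235},{"x":0,"y":-20,"z":0,"twist":0,"fingers":235},{"x":0,"y":0,"z":0,"twist":0,"fingers":235},{"x":0,"y":0,"z":0,"twist":0,"fingers":235}]' 60 | tail -2
python3 go.py .566 .2878 .245 -5.2
```

```text
force: [0.0, -0.5, -4.0]
opening: 0.0135
t 16.35 grasp [0.559  0.259  0.2503] yaw -5.92 tilt [ 0.0064 -0.0189] open 0.0135 F [ 0.  -0.5 -4. ]
tool shift mm [  4.  -29.4   4.8] twist -0.72
```

```bash
python3 -m creep '[{"x":3,"y":-13,"z":0,"twist":-0.7,"fingers":235},{"x":2,"y":-13,"z":0,"twist":0,"fingers":235},{"x":0,"y":0,"z":0,"twist":0,"fingers":235},{"x":0,"y":0,"z":0,"twist":0,"fingers":235}]' 60 | tail -2
python3 go.py .566 .2878 .2375 -5.2
```

```text
force: [-0.2, 0.3, -3.5]
opening: 0.0133
t 16.85 grasp [0.5682 0.2826 0.25  ] yaw -5.47 tilt [ 0.0072 -0.0204] open 0.0133 F [-0.2  0.3 -3.5]
tool shift mm [-2.8 -5.3 12.4] twist -0.27
```

```bash
python3 -m creep '[{"x":-1,"y":-6,"z":5,"twist":0,"fingers":235},{"x":0,"y":0,"z":8,"twist":0,"fingers":235},{"x":0,"y":0,"z":0,"twist":0,"fingers":235},{"x":0,"y":0,"z":0,"twist":0,"fingers":235}]' 60 | tail -2
python3 go.py .567 .289 .2 -5.2
python3 - <<'E'
from h import *
b=snap("scene","s8")[150:330,140:290]
cv2.imwrite("pics/c8.png",cv2.resize(b,(500,600),interpolation=cv2.INTER_CUBIC))
E
```

```text
force: [0.5, -0.0, -3.4]
opening: 0.013
t 17.35 grasp [0.5675 0.2881 0.2356] yaw -5.5 tilt [ 0.0065 -0.0213] open 0.013 F [ 0.5 -0.  -3.4]
tool shift mm [-0.9 -1.6 35.6] twist -0.3
```

View pics/c8.png

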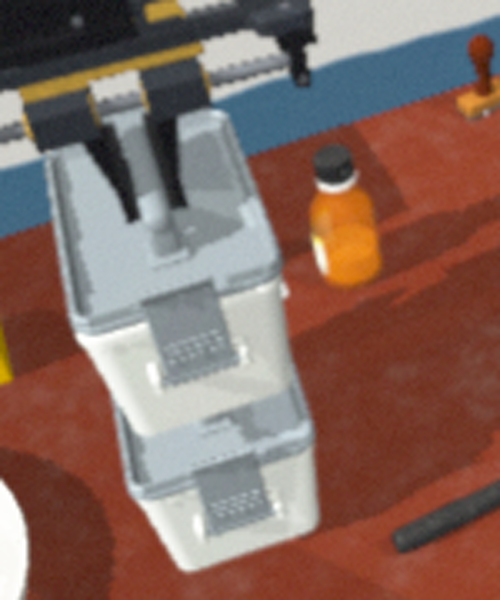

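One view is left. The tub hangs upright over the closed tub. Its foot's near corners are at (152,436) and (297,385), and the closed lid's near corners at (130,493) and (314,433).

Run:
```python
from h import *
np.set_printoptions(precision=4,suppress=True)
q=lambda *p:[(140+a*.3,150+b*.3) for a,b in p]
for z in(.122,.125,.128):
    F=onz("scene",q((148,438),(299,386)),z);print("foot",z,F.mean(0),np.linalg.norm(F[0]-F[1]),"yaw",np.degrees(np.arctan2(*(F[0]-F[1])[[1,0]]))-90)
L=onz("scene",q((130,495),(315,434)),.089);print("lid",L.mean(0),np.linalg.norm(L[0]-L[1]),"yaw",np.degrees(np.arctan2(*(L[0]-L[1])[[1,0]]))-90)
a=np.radians(-5.3);u=np.array([np.cos(a),np.sin(a)])
print("expected foot near mid",np.array([.566,.2878])-.066*u,"lid near mid",np.array([.566,.2878])-.075*u)
print("clip mids lower/upper",onz("scene",q((231,460)),.105),onz("scene",q((188,300)),[.232]))
```

```text
foot 0.122 [0.5002 0.2905 0.122 ] 0.08028257880301785 yaw -4.127377074153927
foot 0.125 [0.4974 0.2907 0.125 ] 0.0798155783284016 yaw -4.127377074153941
foot 0.128 [0.4946 0.2909 0.128 ] 0.07934857785378527 yaw -4.127377074153884
lid [0.4951 0.2989 0.089 ] 0.09976019111594217 yaw -6.090638315916053
expected foot near mid [0.5003 0.2939] lid near mid [0.4913 0.2947]
clip mids lower/upper [[0.4821 0.2961 0.105 ]] [[0.4712 0.2944 0.232 ]]
```

Run:
```python
from h import *
np.set_printoptions(precision=4,suppress=True)
im=cv2.imread("pics/s8.png")
q=lambda *p:[(140+a*.3,150+b*.3) for a,b in p]
for n,l,u,z in(("ears",((200,530),(282,507)),((158,383),(244,355)),.055),("clip bottom",((205,538),(277,520)),((162,387),(243,366)),.055),("clip top",((196,472),(267,455)),((147,302),(226,286)),.106),("rim cnrs",((130,495),(315,434)),((78,333),(283,280)),.089)):
    A=onz("scene",q(*l),z)
    for dz in(.123,.126):
        B=onz("scene",q(*u),z+dz);print(n,dz,"lower",A.mean(0)[:2],"upper-lower",(B.mean(0)-A.mean(0))[:2]*1000,"widths",np.linalg.norm(A[0]-A[1]),np.linalg.norm(B[0]-B[1]))
```

```text
ears 0.123 lower [0.4833 0.2999] upper-lower [-2.8461 -2.9856] widths 0.04470799900402683 0.0418937834593256
ears 0.126 lower [0.4833 0.2999] upper-lower [-5.824  -2.7556] widths 0.04470799900402683 0.04162040468374005
clip bottom 0.123 lower [0.4767 0.3021] upper-lower [-1.3749 -4.3151] widths 0.0387959174033413 0.03865541732011293
clip bottom 0.126 lower [0.4767 0.3021] upper-lower [-4.3192 -4.0905] widths 0.0387959174033413 0.03840317057169069
clip top 0.123 lower [0.4789 0.2966] upper-lower [-0.1415 -3.0464] widths 0.03659375085004028 0.035680078501701545
clip top 0.126 lower [0.4789 0.2966] upper-lower [-3.4784 -2.7627] widths 0.03659375085004028 0.03541819572196519
rim cnrs 0.123 lower [0.4951 0.2989] upper-lower [-4.5134 -3.0192] widths 0.09976019111594217 0.09596753469595377
rim cnrs 0.126 lower [0.4951 0.2989] upper-lower [-7.8007 -2.7635] widths 0.09976019111594217 0.09529128375342197
```

All features agree that the tub hangs about 3 mm short in y and 2–3 mm in x. I correct that and lower in steps.

```bash
python3 -m creep '[{"x":2,"y":-3,"z":8,"twist":0,"fingers":235},{"x":0,"y":0,"z":10,"twist":0,"fingers":235},{"x":0,"y":0,"z":0,"twist":0,"fingers":235},{"x":0,"y":0,"z":0,"twist":0,"fingers":235}]' 60 | tail -2
python3 go.py .5695 .291 .2 -5.2
```

```text
force: [-0.1, -0.2, -4.3]
opening: 0.013
t 17.9 grasp [0.5701 0.2902 0.216 ] yaw -5.52 tilt [ 0.0061 -0.0218] open 0.013 F [-0.1 -0.2 -4.3]
tool shift mm [-0.8 -1.1 16. ] twist -0.32
```

```bash
python3 -m creep '[{"x":-0.5,"y":-1,"z":6,"twist":0,"fingers":235},{"x":0,"y":0,"z":5,"twist":0,"fingers":235},{"x":0,"y":0,"z":0,"twist":0,"fingers":235}]' 60 | tail -2
python3 go.py .5695 .291 .197 -5.2
python3 -m creep '[{"x":0,"y":0,"z":3,"twist":0,"fingers":235},{"x":0,"y":0,"z":0,"twist":0,"fingers":235}]' 60 | tail -2
python3 go.py .5695 .291 .197 -5.2
```

```text
force: [0.3, -0.7, -3.5]
opening: 0.0134
t 18.27 grasp [0.5698 0.291  0.2044] yaw -5.53 tilt [ 0.0063 -0.0217] open 0.0134 F [ 0.3 -0.7 -3.5]
tool shift mm [-0.4 -0.1  7.4] twist -0.33
force: [-0.2, -0.2, -4.6]
opening: 0.0135
t 18.52 grasp [0.57   0.2911 0.2013] yaw -5.53 tilt [ 0.0066 -0.0215] open 0.0135 F [-0.2 -0.2 -4.6]
tool shift mm [-0.5  0.   4.3] twist -0.33
```

```bash
python3 -m creep '[{"x":0,"y":0,"z":2,"twist":0,"fingers":235}]' 60 | tail -2
python3 -m creep '[{"x":0,"y":0,"z":2,"twist":0,"fingers":235}]' 60 | tail -2
python3 go.py .5695 .291 .197 -5.2
```

```text
force: [0.0, 0.6, -3.0]
opening: 0.0137
force: [1.3, -1.1, -3.0]
opening: 0.0133
t 18.77 grasp [0.5705 0.2911 0.1977] yaw -5.54 tilt [ 0.008 -0.021] open 0.0133 F [ 1.3 -1.1 -3. ]
tool shift mm [-1.   0.1  0.7] twist -0.34
```

```bash
python3 -m creep '[{"x":-1,"y":0,"z":2,"twist":0,"fingers":235}]' 60 | tail -2
python3 go.py .5695 .291 .197 -5.2
python3 -m creep '[{"x":0,"y":0,"z":2,"twist":0,"fingers":235}]' 60 | tail -2
python3 go.py .5695 .291 .197 -5.2
```

```text
force: [-1.0, -0.3, 0.0]
opening: 0.0139
t 18.9 grasp [0.5699 0.2911 0.1961] yaw -5.55 tilt [ 0.009  -0.0207] open 0.0139 F [-1.  -0.3  0. ]
tool shift mm [-0.4  0.2 -0.9] twist -0.35
force: [-4.3, -1.2, 9.7]
opening: 0.0131
t 19.02 grasp [0.5701 0.2916 0.1954] yaw -5.56 tilt [ 0.01   -0.0199] open 0.0131 F [-4.3 -1.2  9.7]
tool shift mm [-0.5  0.6 -1.6] twist -0.36
```

Load is taken at grasp z 0.1954, against an expected 0.1955 for fully seated. I release gently and withdraw.

```bash
python3 -m creep '[{"x":0,"y":0,"z":0,"twist":0,"fingers":220},{"x":0,"y":0,"z":0,"twist":0,"fingers":180},{"x":0,"y":0,"z":0,"twist":0,"fingers":120},{"x":0,"y":0,"z":0,"twist":0,"fingers":120},{"x":0,"y":0,"z":0,"twist":0,"fingers":120}]' 3 | tail -2
python3 -m creep '[{"x":0,"y":0,"z":-20,"twist":0,"fingers":120},{"x":0,"y":0,"z":-40,"twist":0,"fingers":120},{"x":0,"y":0,"z":-50,"twist":0,"fingers":120},{"x":0,"y":0,"z":-20,"twist":0,"fingers":120},{"x":0,"y":50,"z":0,"twist":0,"fingers":120},{"x":0,"y":60,"z":0,"twist":0,"fingers":120},{"x":0,"y":60,"z":0,"twist":0,"fingers":120},{"x":0,"y":60,"z":0,"twist":0,"fingers":120}]' 3 | tail -2
python3 -m creep '[{"x":0,"y":60,"z":0,"twist":0,"fingers":120},{"x":0,"y":60,"z":0,"twist":0,"fingers":120},{"x":0,"y":0,"z":0,"twist":0,"fingers":120}]' 3 | tail -5
python3 - <<'E'
from h import *
a=snap("top","t9")[110:290,140:290];b=snap("scene","s9")[150:330,140:290]
cv2.imwrite("pics/c9.png",np.hstack([cv2.resize(i,(400,480),interpolation=cv2.INTER_CUBIC) for i in(a,b)]))
E
```

```text
force: [-0.5, 0.5, 0.9]
opening: 0.043
force: [0.6, -0.7, 0.6]
opening: 0.0462
time: 21.02
tcp_pos: [0.5352, -0.0605, 0.4026]
tool_rot: [[0.995, -0.093, 0.032], [-0.093, -0.996, -0.012], [0.034, 0.009, -0.999]]
force: [0.1, 0.5, -0.3]
opening: 0.0458
```

View pics/c9.png

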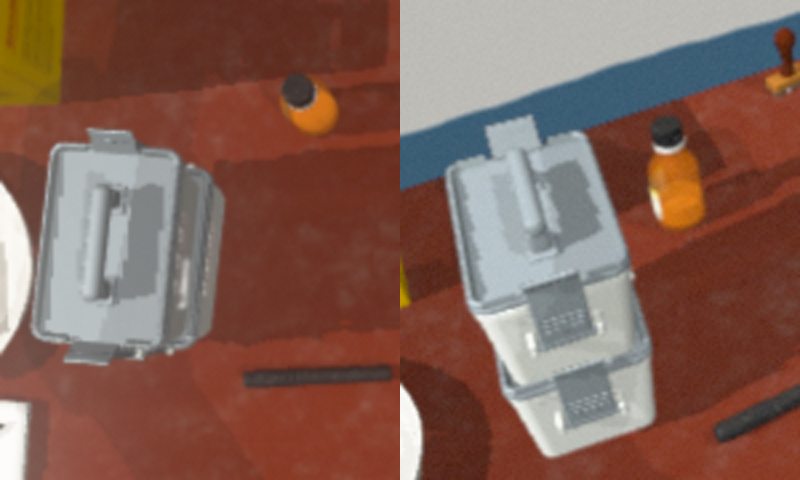

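The stack stands in both views. In the top half the upper rim corners are at (52,147), (180,153), (164,348), (33,340), with the clips centred at (112,130) and (88,362). A numeric check of seating and squareness follows.

Run:
```python
from h import *
np.set_printoptions(precision=4,suppress=True)
k=400/150
T=lambda *p:[(140+a/k,110+b/k) for a,b in p]
S=lambda *p:[(140+(a-400)/k,150+b/k) for a,b in p]
c=np.array([.566,.2878])
R=onz("top",T((50,145),(182,150),(165,350),(31,342)),.176);d=R[0]+R[1]-R[2]-R[3]
print("rim c",R.mean(0),"len",np.linalg.norm(d)/2,np.linalg.norm(R[0]-R[1]),"yaw",np.degrees(np.arctan2(d[1],d[0])))
P=onz("top",T((112,129),(88,363)),.193);print("clips c",P.mean(0),np.linalg.norm(P[0]-P[1]),"yaw",np.degrees(np.arctan2(*(P[0]-P[1])[[1,0]])))
H=onz("top",T((101,185),(93,298)),.198);print("handle",H.mean(0))
s=S((445,175),(580,131),(637,270),(475,312));t=T((50,145),(182,150),(165,350),(31,342));print("tri rim",tri(s,t))
# closed tub moved? compare near low corner of closed tub & bottles between first and last picture
a=cv2.cvtColor(cv2.imread("pics/s0.png"),6);b=cv2.cvtColor(cv2.imread("pics/s9.png"),6)
for n,(x0,y0,x1,y1) in dict(closed_low=(175,290,240,325),amber=(228,190,262,240),dropper=(315,160,337,202)).items():
    r=cv2.matchTemplate(b[y0-8:y1+8,x0-8:x1+8],a[y0:y1,x0:x1],cv2.TM_CCOEFF_NORMED);m=cv2.minMaxLoc(r);print(n,m[1],np.array(m[3])-8)
print(arm.state()["force"])
```

```text
rim c [0.5663 0.2888 0.176 ] len 0.1476952020925771 0.10086087095378979 yaw -5.11959240463793
clips c [0.5659 0.2878 0.193 ] 0.17051259839643512 yaw -5.773057608835288
handle [0.5683 0.2881 0.198 ]
tri rim [[0.6446 0.3356 0.1682 0.0001]
 [0.6382 0.2356 0.1714 0.005 ]
 [0.4885 0.2477 0.1664 0.0002]
 [0.4965 0.3461 0.175  0.0002]]
closed_low 0.9894291162490845 [0 0]
amber 0.990460991859436 [0 0]
dropper 0.9862914681434631 [0 0]
[-0.3847  0.7573 -0.5582]
```

```bash
python3 -c "
from workcell import arm
print(arm.close_job(), arm.state()['time'])"
```

```text
the job is handed in; nothing more can be done
the job is handed in; nothing more can be done
```

The lid is pressed home on the tub of vials and the tub is stacked on the closed tub. I handed the job in soon after 21 s on the robot clock, with the gripper clear of everything.

**How it went:** I picked up the leaning lid, laid it flat on the mat and gripped it again level. I then pressed it straight down until it stopped hard at the home height. Lifting by the handle brought the tub with it (−4.5 N at the wrist), so the clips hold. I corrected the hover by about 3 mm from a picture before lowering and releasing.

**Last checks:**
- **Stack position:** the upper tub's centre is at about (0.566, 0.288), against (0.566, 0.288) for the closed tub. Its yaw is −5.1 to −5.8° depending on the feature, against about −5.3°.
- **Seating height:** the arm stopped at 0.1954 m when the load came off, against 0.1955 m expected for fully seated.
- **Things left in place:** the closed tub and both bottles show no shift in the scene picture (0 pixels).

**Less certain:**
- The press peaked at 86 N on the wrist at the hard stop, under the 120 N limit but more than the clips needed.
- The tool drifted 1–2° during moves, so the tub hung slightly tilted, by about 2°, until it landed.
- The two-camera heights of the upper rim scatter from 166 to 175 mm, against a nominal 171–176 mm. I put that down to pixel-picking error on the rounded corners.
- I judged the clips from the pictures and the lift test; their angles were not measured.

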